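Turn the pump handwheel to vent position

TASK

The hand pump has to be vented: push its handwheel round with your fingertips, spoke after spoke, until the valve stem on the wheel points straight up, then leave it at rest there and take your hand away. Push gently, without gripping the wheel, and never push against the valve stem. Leave the other things on the bench where they are.

Things in the scene. Friction and masses are not known exactly. Their poses are not given: they have to be found in the camera images.
- pump: Bench pressure pump, screwed down: bedplate 250 x 130 mm, level cylinder (top 211 mm above the bench, starting 45 mm behind the wheel's plane), side gauge 150 mm behind it (top 261 mm). The upright spoked handwheel is at one end. Origin on the bench below the wheel's centre; x runs level from the wheel back along the cylinder, y is level in the wheel's plane, z up.
- hub (a point): Centre of the upright handwheel, fixed, 170 mm above the bench; axes as the pump's (x is the axle). In the plane through it: rim (centre line at radius 70 mm, 12 mm thick) and five steel spokes 12 mm thick that pass through the rim and end in black balls 22 mm in diameter, centred 120 mm from here. Spokes are 36, 108, 180, 252 and 324 degrees round from the valve stem.
- handwheel (a joint): Turn of the handwheel about the hub's x axis, rad, no stops (values go on past full turns). 0, or any full turn, is the valve stem straight up. Growing values carry the top of the wheel towards the hub's -y. It turns stiffly (friction about 0.22 N m) and stays where it is left.
- stem_tip (a point): Outer end of the slim brass vent valve stem, which is fixed to the wheel and turns with it: 10 mm thick, collar 18 mm, cap 14 mm, no ball at its end. It points radially out of the hub in the spokes' plane, midway between two spokes, and ends here, 102 mm from the hub and 26 mm outside the rim. This point's z axis points outwards along the stem.
- weight_a: Bystander, loose: steel disc weight 60 mm in diameter, 47 mm high with its small neck. Origin at the centre of its underside.
- weight_b: Bystander, loose: steel disc weight 48 mm in diameter, 42 mm high with its small neck. Origin at the centre of its underside.
- adapter: Bystander, loose: brass hose adapter standing upright, 32 mm in diameter, 48 mm high. Origin at the centre of its underside.
- spanner: Bystander, loose: spanner 150 mm long lying flat along its x axis.
- bp_monitor: Bystander, loose: white blood pressure monitor 110 x 100 x 70 mm. Origin at the centre of its underside.
- cuff_cylinder: Bystander, loose: grey cuff test cylinder standing upright, 90 mm in diameter, 124 mm high. Origin at the centre of its underside.
- oil_bottle: Bystander, loose: small bottle standing upright, 56 mm in diameter, 130 mm high. Origin at the centre of its underside.

How it is judged:
On the way:
1. fingers push on the wheel (contact force between the fingers and pump above 0.5 N).
At the end, for the whole second after the job is handed in: The valve stem points straight up within 0.12 rad (7 degrees), the wheel is at rest, and no bystander is more than 20 mm from where it began (angle between stem_tip's own z axis and vertical below 0.12 rad and height (world z) of stem_tip above 0.26 m and velocity of joint handwheel between -0.05 and 0.05 rad/s and distance of each of weight_a, weight_b, adapter, spanner, bp_monitor, cuff_cylinder, oil_bottle from where it was at the start of the episode below 0.02 m); the robot touches nothing.
It fails at once if the valve stem is pushed (more than 1.5 N) (contact force between any of the fingers, the arm and handwheel_c0 above 1.5 N or contact force between any of the fingers, the arm and handwheel_c1 above 1.5 N or contact force between any of the fingers, the arm and handwheel_c2 above 1.5 N).
It fails at once if the wheel or pump is gripped, struck or shoved hard (more than 30 N) (contact force between any of the fingers, the arm and pump above 30 N).
It fails at once if a bystander is lifted, carried or knocked away (moved more than 30 mm) (distance of any of weight_a, weight_b, adapter, spanner, bp_monitor, cuff_cylinder, oil_bottle from where it was at the start of the episode above 0.03 m).
It also fails if it takes over 54 s, if anything falls off the work surface, if the arm or the gripper's body presses on something with over 40 N, if the wrist force passes 120 N, or if a joint passes its speed limit or range.

ROBOT

A 6-joint arm with a two-finger parallel gripper is mounted at the origin on the work surface. World frame = base frame: x ahead of the robot, y to its left, z up, the work surface at z = 0. Lengths are in m, angles in rad, forces in N, time in s.
With the tool pointing down it reaches from about 0.375 to 0.9 m from the base axis. Payload 3.1 kg.
Tool frame: the origin (TCP) lies on the centre line of the jaws, within the pads' length; the fingertips stand 8 mm ahead of it and the grasp point (between the pads) lies 11 mm behind it; x points along the fingers, z is the direction in which the jaws open and shut, and the axes are right-handed (so a half turn about x gives the same grasp; the last joint's range is limited). The gripper opens to 85 mm and grips with 20 to 120 N. Pads are 22 mm wide; open, the fingers measure 114 mm over their backs; the gripper's body (76 mm by 85 mm) begins 54 mm behind the grasp point. The pads swing forward as they close: fully open they stand 13 mm farther back than shut.
Start: joints at [1.006, 0.527, 1.433, -0, 1.181, -0.178], TCP at [0.236, 0.579, 0.239] pointing down, gripper open.
Joint ranges: [-3.08, 3.08], [-0.75, 2.2], [0.22, 2.44], [-1.43, 4.57], [0, 2.65], [-2.85, 2.85]. Speed limits (rad/s): [2.79, 2.79, 3.14, 3.14, 3.14, 3.14].

INTERFACE

Orientations are given as a rotation vector (axis times angle).
In Python, from station import bot, eyes gives the robot as it stands.
- The arm moves only by the tool arm_command, never from a script. Its argument "targets" is one flat list of numbers, 7 for each row, row after row: the shift along the tool's x, y, z in mm, then the turn, a rotation vector about the tool's x, y, z in rad, then the finger opening in mm, from 0 to 85.4. In form: [tx, ty, tz, ax, ay, az, grip, tx, ty, tz, ax, ay, az, grip, ...]. A call has 1 to 12 rows; each row is the pose to reach, as a shift and turn from the pose measured when the call began, along the tool's axes at that moment; what a row does not reach only later rows make up. A row lasts 1/12 s, in which the tool goes at most 41.7 mm and 7.16 degrees, less where a joint would pass 70% of its speed; a pose out of reach is approached as far as the arm can. A call with a gripper value outside its range is refused whole. The fingers move at their own pace and stop on an object; "squeeze" is the grip in N (left out, the last holds). Time passes only in rows, so rows that repeat a pose let the fingers close. It gives the time, the measured TCP pose, the force and the opening at its end, in the units of the state.
- bot.read_state(): the state, without advancing time (a new reading comes with each control period).
- eyes.snapshot(name): name is "side" or "top"; returns a dict with "img" (480x640x3 uint8, red, green, blue), "camera_matrix" (3x3 intrinsics, pixels), "xyz" and "attitude" of the camera in the world. Camera axes: x right, y down, z forward; pixel columns grow to the right and rows downward; lengths in m; the calibration is good to about 2 mm. A picture is of the moment at which its call begins. There is no depth.
- bot.hand_in(): hands the job in, once; it reports no verdict.
Trained networks look in a picture, given as the dict that the camera call returned (one of the last four; its "shot" number tells which), for a name from the list of things; names that differ only in an ending like _2 or _b are one class to them, and where a whole thing is asked for, a point or a joint stands for the part that bears it (a point fixed in the world has none). Each returns a list of dicts, best first, with "conf" (0 to 1); they miss things now and then, are a little off and sometimes report something else, mostly with a low value. They report only what shows in the picture. A call takes as long as a camera call.
- eyes.search_frame(picture, query): "at" ([column, row] in pixels, amid what is visible of it).
- eyes.silhouettes(picture, query): "pixels" (480x640 bool, what is visible of it) and "at" ([column, row] in pixels, amid what is visible of it).
The state is a dict: "clock": time; "joint_pos": joint angles; "dq": joint speeds; "effort": joint torques, N m; "tool_pos": TCP position; "ee_rot": TCP orientation; "contact_force": force on the tool from outside, world axes, zero at the start; "wrist_torque": the same for the moment, N m; "grip_width": opening from 0.0 (shut) to 1.0 (fully open).
Only numpy, scipy, OpenCV 4.12 (cv2) and the standard library are available. Lean on these libraries where they do the work, as an engineer would, in place of code of your own. Each camera call takes 0.05 s, during which the arm holds its last target. There are 200 camera calls.

## Working session

There is one attempt and no reset: what is moved stays moved. The work goes in short steps, Python scripts to look and compute and a tool call to move; the robot and the scene stay as the last step left them, time stands still between calls to the robot, and variables do not carry over. Pictures are saved under pics/ and viewed, about 8 in all and at most 12, crops included, and the job is handed in when it is done.

Besides the shell and the picture viewer there is one more tool, called in YAML: its name, and indented under it one key for each argument. arm_command: Moves the arm, as the interface text tells. Its arguments: {"type":"object","properties":{"targets":{"type":"array","items":{"type":"number"}},"squeeze":{"type":"number"}},"required":["targets"]}

```bash
mkdir -p pics; ls; python3 - <<'E'
from station import bot, eyes
import cv2, numpy as np
s=bot.read_state(); print(s)
for n in("side","top"):
    p=eyes.snapshot(n); cv2.imwrite(f"pics/{n}0.png",p["img"][:,:,::-1])
    np.set_printoptions(precision=4,suppress=True)
    print(n,p["camera_matrix"],p["xyz"],p["attitude"],p["shot"])
    for q in("pump","hub","stem_tip","handwheel","weight_a","adapter","spanner","bp_monitor","cuff_cylinder","oil_bottle"):
        print(q,[(np.round(d["at"]).tolist(),round(d["conf"],2)) for d in eyes.search_frame(p,q)][:3])
E
```

```text
pics
{'clock': 0.0, 'joint_pos': array([ 1.00550502e+00,  5.28469264e-01,  1.43392820e+00,  2.95861646e-05,
        1.18140279e+00, -1.78527252e-01]), 'dq': array([ 6.32495976e-04, -4.29453457e-04,  1.51389491e-05, -9.46614132e-04,
        5.71947813e-04,  5.40621444e-04]), 'effort': array([ 1.05943579e-04, -4.42343223e+01, -1.78030032e+01, -2.51954498e-05,
        8.45043047e-03, -6.63596325e-06]), 'tool_pos': array([0.2353392 , 0.57823048, 0.23832347]), 'ee_rot': array([-0.92073089,  1.36979366,  0.91930975]), 'contact_force': array([-0.18955556, -0.84700373,  0.39909819]), 'wrist_torque': array([0.05941987, 0.00966836, 0.06005566]), 'grip_width': 0.9942591498778564}
side [[465.3465   0.     321.9454]
 [  0.     465.3465 236.7626]
 [  0.       0.       1.    ]] [ 0.9367 -0.7528  0.7288] [-2.0991 -0.4784  0.29  ] 1
pump [([310.0, 295.0], 0.68), ([381.0, 206.0], 0.65)]
hub [([312.0, 294.0], 0.59)]
stem_tip [([344.0, 235.0], 0.91)]
handwheel [([343.0, 231.0], 0.94)]
weight_a [([343.0, 373.0], 0.97), ([361.0, 353.0], 0.94)]
adapter [([379.0, 322.0], 0.5)]
spanner [([386.0, 284.0], 0.64)]
bp_monitor [([183.0, 428.0], 0.95)]
cuff_cylinder [([382.0, 203.0], 0.59)]
oil_bottle [([322.0, 203.0], 0.69)]
top [[536.7282   0.     315.5015]
 [  0.     536.7282 253.1475]
 [  0.       0.       1.    ]] [0.3619 0.0204 1.4293] [-2.1481  2.1599 -0.1591] 2
pump [([355.0, 245.0], 0.93), ([304.0, 237.0], 0.64)]
hub [([355.0, 247.0], 0.9)]
stem_tip [([304.0, 235.0], 0.68)]
handwheel [([307.0, 234.0], 0.68)]
weight_a [([277.0, 229.0], 0.69), ([360.0, 202.0], 0.57), ([387.0, 213.0], 0.56)]
adapter [([327.0, 204.0], 0.7)]
spanner [([278.0, 231.0], 0.93)]
bp_monitor [([481.0, 279.0], 0.93), ([330.0, 203.0], 0.48)]
cuff_cylinder [([150.0, 260.0], 0.63)]
oil_bottle [([193.0, 320.0], 0.84)]
```

View pics/side0.png

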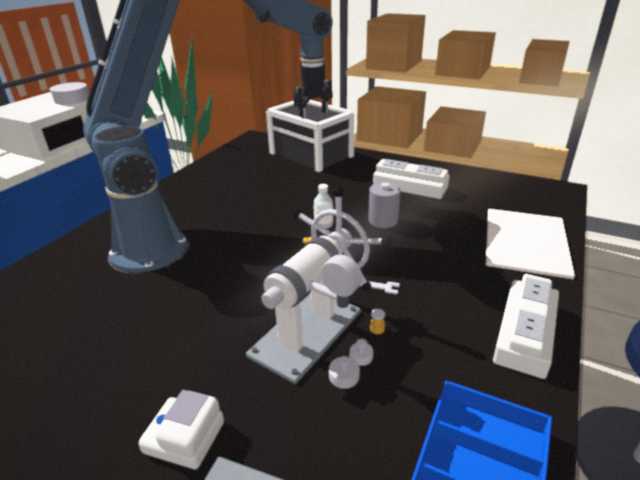

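View pics/top0.png

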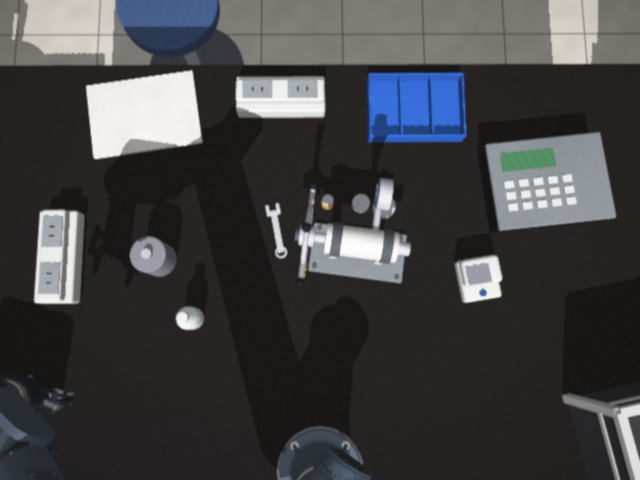

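```bash
python3 - <<'E'
import cv2, numpy as np
a=cv2.imread("pics/side0.png")[170:320,240:420]; b=cv2.imread("pics/top0.png")[170:300,260:420]
a=cv2.resize(a,(720,600),interpolation=cv2.INTER_CUBIC); b=cv2.resize(b,(640,520),interpolation=cv2.INTER_CUBIC)
cv2.imwrite("pics/a.png",a);cv2.imwrite("pics/b.png",b)
E
```

```text
(no output)
```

View pics/a.png

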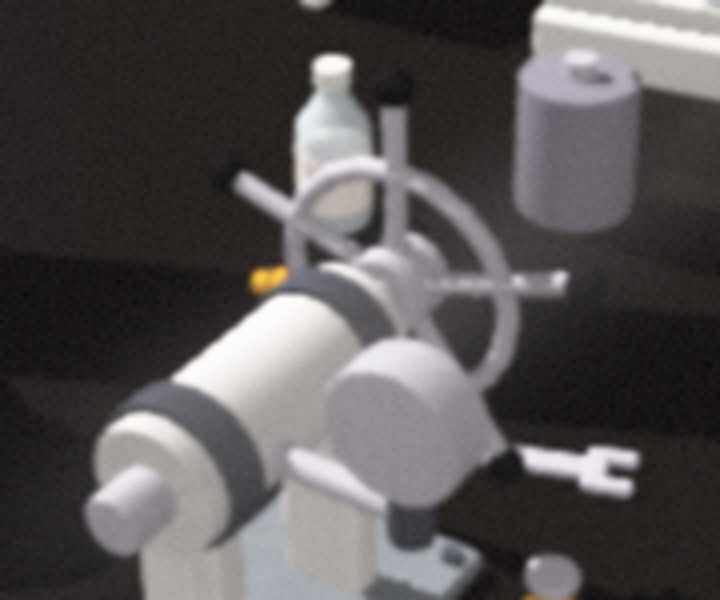

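View pics/b.png

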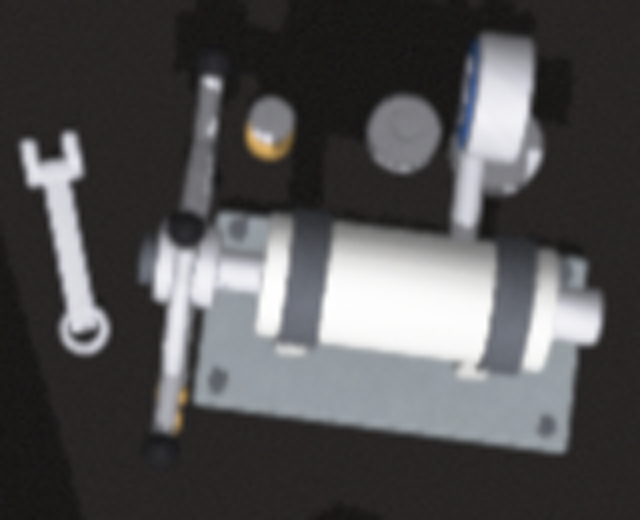

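```bash
cat > h.py <<'E'
import numpy as np, cv2
from scipy.spatial.transform import Rotation as R
from scipy.optimize import least_squares
def proj(p,X):
    Rc=R.from_rotvec(p["attitude"]).as_matrix(); c=(np.atleast_2d(X)-p["xyz"])@Rc
    q=c@np.array(p["camera_matrix"]).T; return q[:,:2]/q[:,2:]
def frame(yaw): # hub axes x,y
    return np.array([np.cos(yaw),np.sin(yaw),0]),np.array([-np.sin(yaw),np.cos(yaw),0])
def pt(hx,hy,yaw,th,r,deg,off=0):
    x,y=frame(yaw); a=th+np.radians(deg)
    return np.array([hx,hy,.17])+off*x+r*(-np.sin(a)*y+np.cos(a)*np.array([0,0,1]))
E
python3 - <<'E'
from h import *
from station import bot,eyes
ps=eyes.snapshot("side");pt_=eyes.snapshot("top")
obs=[(ps,-108,120,(338.7,191.3)),(ps,-36,120,(297.5,213)),(ps,108,120,(366.2,285.5)),(ps,180,120,(387,240)),(ps,0,95,(306,240)),
(pt_,180,120,(312.7,185.7)),(pt_,-108,120,(306.2,227)),(pt_,-36,120,(300,282.5))]
f=lambda v:np.concatenate([proj(p,pt(v[0],v[1],v[2],v[3],r/1e3,d))[0]-o for p,d,r,o in obs])
s=least_squares(f,[.4,.05,-1.6,1.88],loss='soft_l1');print(s.x,np.degrees(s.x[2:]));print(s.fun.reshape(-1,2).round(1))
v=s.x
for d in(0,-108,-36,36,108,180):print(d,np.degrees(v[3])+d,pt(*v,.12,d).round(3))
# bystander ground points
def ground(p,uv,z):
    d=R.from_rotvec(p["attitude"]).as_matrix()@np.linalg.inv(p["camera_matrix"])@np.array([*uv,1]);return p["xyz"]+d*(z-p["xyz"][2])/d[2]
for n,uv,z in(("adapter",(327,202),.04),("sp1",(270,206),0),("sp2",(281,253),0),("bottle",(188,318),.1),("cuff",(150,253),.124)):print(n,ground(pt_,uv,z).round(3))
print("tool axes\n",R.from_rotvec(bot.read_state()["ee_rot"]).as_matrix().round(3))
E
```

```text
[ 0.57929321  0.02956888 -1.70094934  1.89867272] [-97.45721859 108.78593379]
[[-0.3  0. ]
 [-1.  -0.3]
 [ 0.2  0. ]
 [-0.6  0.4]
 [ 0.4  0.1]
 [-0.3 -0.4]
 [-0.3 -0.1]
 [-0.  -0.4]]
0 108.78593378687452 [0.467 0.044 0.131]
-108 0.7859337868745229 [0.578 0.03  0.29 ]
-36 72.78593378687452 [0.466 0.044 0.206]
36 144.78593378687452 [0.511 0.039 0.072]
108 216.78593378687452 [0.651 0.02  0.074]
180 288.7859337868745 [0.692 0.015 0.209]
adapter [ 0.692 -0.024  0.04 ]
sp1 [0.691 0.13  0.   ]
sp2 [0.562 0.099 0.   ]
bottle [0.388 0.321 0.1  ]
cuff [0.546 0.413 0.124]
tool axes
 [[ 0.    -0.926  0.377]
 [-0.     0.377  0.926]
 [-1.    -0.    -0.   ]]
```

```bash
cat >> h.py <<'E'
V=[.5793,.0296,-1.7009]
def rel(s,P,xdir=None,roll=0):
    T=R.from_rotvec(s["ee_rot"]); t=T.inv().apply(np.array(P)-s["tool_pos"])*1e3
    x=frame(V[2])[0]; z=np.array([0,0,-1.]); y=np.cross(z,x)
    G=R.from_matrix(np.c_[x,y,z])
    return t.round(0).tolist()+(T.inv()*G).as_rotvec().round(3).tolist()
def fp(phi,r=.108,off=.012): return pt(*V,np.radians(phi),r,0,off) # finger TCP at wheel angle phi
E
python3 - <<'E'
from h import *
from station import bot
s=bot.read_state()
print(rel(s,[.45,.42,.40]), fp(16,off=-.1), rel(s,fp(16,off=-.1)))
E
```

```text
[-161.0, -258.0, -66.0, -0.202, 1.561, -0.202] [0.56275645 0.13261696 0.27381626] [-34.0, -471.0, -290.0, -0.202, 1.561, -0.202]
```

arm_command:
  targets: [-160,-80,-20,-0.05,0.4,-0.05,0,-160,-120,-40,-0.1,0.8,-0.1,0,-160,-190,-50,-0.15,1.2,-0.15,0,-161,-258,-66,-0.2,1.56,-0.2,0,-161,-258,-66,-0.2,1.56,-0.2,0,-161,-258,-66,-0.2,1.56,-0.2,0,-161,-258,-66,-0.2,1.56,-0.2,0,-161,-258,-66,-0.2,1.56,-0.2,0,-161,-258,-66,-0.2,1.56,-0.2,0,-161,-258,-66,-0.2,1.56,-0.2,0,-161,-258,-66,-0.2,1.56,-0.2,0,-161,-258,-66,-0.2,1.56,-0.2,0]

```text
clock: 2.2
tool_pos: [0.4502, 0.4207, 0.4]
ee_rot: [-1.985, 2.303, 0.102]
contact_force: [-0.7, -0.6, -0.1]
grip_width: -0.004
```

```bash
cat > st.py <<'E'
from h import *
from station import bot
import sys
s=bot.read_state();np.set_printoptions(precision=3,suppress=True)
print(s["clock"],s["joint_pos"],s["tool_pos"],s["contact_force"],s["grip_width"])
print(R.from_rotvec(s["ee_rot"]).as_matrix())
for a in sys.argv[1:]:
    phi,r,off=map(float,a.split(","));print(a,fp(phi,r/1e3,off/1e3).round(3),rel(s,fp(phi,r/1e3,off/1e3)))
E
python3 st.py 16,108,-100
```

```text
2.2 [ 0.831  0.965  0.765 -1.15   2.489 -1.124] [0.45  0.421 0.4  ] [-0.712 -0.635 -0.139] -0.0037154378307565606
[[-0.145 -0.989  0.032]
 [-0.982  0.148  0.115]
 [-0.119 -0.014 -0.993]]
16,108,-100 [0.563 0.133 0.274] [282.0, -152.0, 96.0, -0.015, 0.119, -0.018]
```

arm_command:
  targets: [100,-152,40,0,0,0,0,130,-152,60,-0.01,0.06,-0.01,0,200,-152,80,-0.015,0.12,-0.02,0,282,-152,96,-0.015,0.119,-0.018,0,282,-152,96,-0.015,0.119,-0.018,0,282,-152,96,-0.015,0.119,-0.018,0,282,-152,96,-0.015,0.119,-0.018,0,282,-152,96,-0.015,0.119,-0.018,0,282,-152,96,-0.015,0.119,-0.018,0,282,-152,96,-0.015,0.119,-0.018,0,282,-152,96,-0.015,0.119,-0.018,0]

```text
clock: 3.12
tool_pos: [0.5627, 0.1321, 0.2735]
ee_rot: [-2.071, 2.362, -0.001]
contact_force: [0.2, 0.4, 0.5]
grip_width: -0.002
```

```bash
python3 st.py 16,108,12 12,108,12 0,108,12 -12,108,12 -24,108,12 -36,108,12 -46,108,12
```

```text
3.1167 [ 0.456  0.973  1.264 -1.181  2.022 -0.813] [0.563 0.132 0.273] [0.237 0.38  0.468] -0.0018904528011036274
[[-0.131 -0.991  0.001]
 [-0.991  0.131 -0.   ]
 [ 0.    -0.001 -1.   ]]
16,108,12 [0.548 0.022 0.274] [112.0, -0.0, -0.0, -0.001, -0.0, -0.001]
12,108,12 [0.555 0.021 0.276] [112.0, -7.0, -2.0, -0.001, -0.0, -0.001]
0,108,12 [0.578 0.018 0.278] [111.0, -30.0, -4.0, -0.001, -0.0, -0.001]
-12,108,12 [0.6   0.015 0.276] [111.0, -52.0, -2.0, -0.001, -0.0, -0.001]
-24,108,12 [0.621 0.012 0.269] [111.0, -74.0, 5.0, -0.001, -0.0, -0.001]
-36,108,12 [0.641 0.009 0.257] [111.0, -93.0, 16.0, -0.001, -0.0, -0.001]
-46,108,12 [0.655 0.008 0.245] [111.0, -108.0, 29.0, -0.001, -0.0, -0.001]
```

arm_command:
  targets: [20,4,0,0,0,0,0,40,4,0,0,0,0,0,60,4,0,0,0,0,0,75,4,0,0,0,0,0,90,4,0,0,0,0,0,100,4,0,0,0,0,0,110,4,0,0,0,0,0,111,4,0,0,0,0,0,111,4,0,0,0,0,0]

```text
clock: 3.87
tool_pos: [0.5444, 0.0231, 0.2738]
ee_rot: [-2.071, 2.361, -0.002]
contact_force: [-1.1, -0.1, 0.1]
grip_width: 0.007
```

```bash
cat > look.py <<'E'
from h import *
from station import eyes
import sys
p=eyes.snapshot("side");n=sys.argv[1]
o=p["img"][:,:,::-1].copy()
cv2.imwrite(f"pics/{n}.png",cv2.resize(o[150:300,250:430],(720,600),interpolation=cv2.INTER_CUBIC))
q=eyes.snapshot("top")
cv2.imwrite(f"pics/{n}t.png",cv2.resize(q["img"][170:300,220:380,::-1],(640,520),interpolation=cv2.INTER_CUBIC))
E
python3 look.py ins; python3 st.py 12,108,12
```

```text
3.9667 [ 0.32   0.907  1.476 -1.234  1.875 -0.705] [0.545 0.023 0.274] [ 0.094 -0.674  0.358] -0.0030386877076244963
[[-0.13  -0.992  0.001]
 [-0.992  0.13  -0.   ]
 [-0.    -0.001 -1.   ]]
12,108,12 [0.555 0.021 0.276] [1.0, -11.0, -2.0, -0.001, 0.0, -0.0]
```

View pics/ins.png

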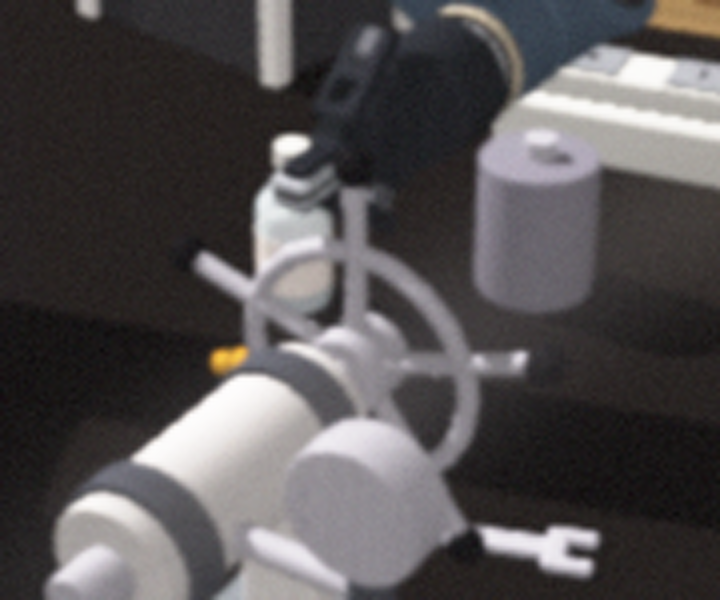

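arm_command:
  targets: [0,-6,-1,0,0,0,0,0,-11,-2,0,0,0,0,0,-17,-3,0,0,0,0,0,-22,-4,0,0,0,0,0,-28,-4,0,0,0,0,0,-33,-4,0,0,0,0,0,-39,-4,0,0,0,0,0,-45,-4,0,0,0,0,0,-50,-3,0,0,0,0,0,-56,-2,0,0,0,0,0,-61,-1,0,0,0,0,0,-67,1,0,0,0,0]

```text
clock: 4.97
tool_pos: [0.6113, 0.0146, 0.2734]
ee_rot: [-2.071, 2.361, -0.004]
contact_force: [-3.4, 0.0, -0.9]
grip_width: 0.002
```

```bash
python3 st.py -24,108,12 -36,108,12 -46,108,12
```

```text
4.9667 [ 0.278  0.957  1.314 -1.299  1.881 -0.826] [0.611 0.015 0.273] [-3.388  0.009 -0.938] 0.002162203343052545
[[-0.13  -0.991  0.002]
 [-0.991  0.13  -0.001]
 [ 0.001 -0.002 -1.   ]]
-24,108,12 [0.621 0.012 0.269] [1.0, -10.0, 5.0, -0.002, -0.001, -0.001]
-36,108,12 [0.641 0.009 0.257] [1.0, -30.0, 16.0, -0.002, -0.001, -0.001]
-46,108,12 [0.655 0.008 0.245] [1.0, -44.0, 28.0, -0.002, -0.001, -0.001]
```

arm_command:
  targets: [0,-5,2,0,0,0,0,0,-10,5,0,0,0,0,0,-15,7,0,0,0,0,0,-20,10,0,0,0,0,0,-25,13,0,0,0,0,0,-30,16,0,0,0,0,0,-35,20,0,0,0,0,0,-40,24,0,0,0,0,0,-44,28,0,0,0,0,0,-44,28,0,0,0,0]

```text
clock: 5.8
tool_pos: [0.6561, 0.0085, 0.2444]
ee_rot: [-2.072, 2.36, -0.004]
contact_force: [0.3, 0.6, 0.2]
grip_width: -0.001
```

```bash
python3 look.py p1; python3 st.py
```

```text
5.9 [ 0.254  1.034  1.196 -1.329  1.872 -0.872] [0.656 0.009 0.245] [-0.12  -0.223  0.128] 0.0019806745667500687
[[-0.129 -0.992  0.003]
 [-0.992  0.129 -0.001]
 [ 0.001 -0.003 -1.   ]]
```

View pics/p1.png

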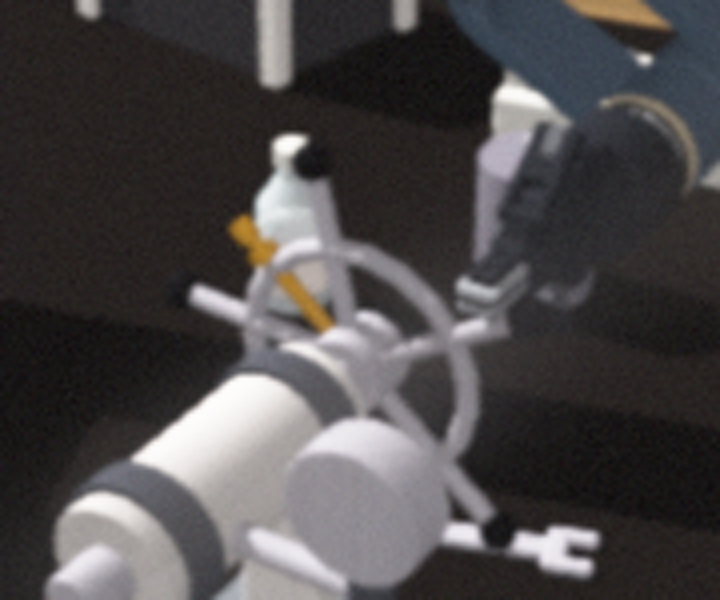

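```bash
cat > fit.py <<'E'
from h import *
from station import eyes
p=eyes.snapshot("side")
def fit(obs,t0):
    f=lambda v:np.concatenate([proj(p,pt(*V,v[0],r/1e3,d))[0]-o for d,r,o in obs])
    s=least_squares(f,[t0]);print("theta deg",np.degrees(s.x[0]).round(1),s.fun.reshape(-1,2).round(1).tolist())
E
python3 - <<'E'
from fit import *
fit([(0,99,(311,207)),(-36,120,(328,190)),(36,120,(295,222.5)),(108,120,(375,282))],.9)
E
python3 st.py -46,108,-90 40,108,-90
```

```text
theta deg 69.3 [[-6.7, 8.4], [-14.8, 2.4], [2.5, 14.8], [-37.9, 0.4]]
5.95 [ 0.255  1.033  1.197 -1.329  1.872 -0.872] [0.656 0.009 0.245] [-0.834  0.381 -1.083] 0.0009317235603417156
[[-0.129 -0.992  0.003]
 [-0.992  0.129 -0.001]
 [ 0.001 -0.003 -1.   ]]
-46,108,-90 [0.668 0.109 0.245] [-101.0, 1.0, 0.0, -0.003, -0.001, 0.001]
40,108,-90 [0.522 0.128 0.253] [-101.0, 148.0, -8.0, -0.003, -0.001, 0.001]
```

```bash
python3 - <<'E'
from fit import *
fit([(0,99,(311,207)),(-36,120,(328,190)),(36,120,(295,222.5)),(180,120,(375,282))],.9)
E
```

```text
theta deg 49.8 [[-1.0, -0.9], [-0.5, -0.3], [0.3, -0.3], [-0.4, -0.2]]
```

arm_command:
  targets: [-25,0,0,0,0,0,0,-55,0,0,0,0,0,0,-85,0,0,0,0,0,0,-100,10,0,0,0,0,0,-100,35,-15,0,0,0,0,-100,65,-20,0,0,0,0,-100,95,-20,0,0,0,0,-100,125,-20,0,0,0,0,-100,135,-20,0,0,0,0,-100,135,-20,0,0,0,0,-100,135,-20,0,0,0,0]

```text
clock: 6.92
tool_pos: [0.535, 0.1256, 0.2654]
ee_rot: [-2.073, 2.357, -0.005]
contact_force: [0.9, -0.2, -0.8]
grip_width: 0.002
```

```bash
python3 st.py 31.5,112,-90 31.5,112,12
```

```text
6.9167 [ 0.466  0.958  1.345 -1.146  2.    -0.74 ] [0.535 0.126 0.265] [ 0.857 -0.211 -0.828] 0.0019490872191540475
[[-0.128 -0.992  0.004]
 [-0.992  0.128 -0.001]
 [ 0.    -0.004 -1.   ]]
31.5,112,-90 [0.533 0.126 0.265] [-1.0, 2.0, -0.0, -0.004, -0.0, 0.002]
31.5,112,12 [0.52  0.025 0.265] [101.0, 2.0, -0.0, -0.004, -0.0, 0.002]
```

arm_command:
  targets: [15,2,0,0,0,0,0,30,2,0,0,0,0,0,45,2,0,0,0,0,0,60,2,0,0,0,0,0,75,2,0,0,0,0,0,90,2,0,0,0,0,0,101,2,0,0,0,0,0,101,2,0,0,0,0,0,101,2,0,0,0,0,0]

```text
clock: 7.67
tool_pos: [0.5208, 0.0249, 0.2653]
ee_rot: [-2.071, 2.358, -0.005]
contact_force: [0.1, -0.2, -0.5]
grip_width: -0.004
```

```bash
python3 look.py p2; python3 st.py 26,110,12 20,110,12 14,109,12 8,108,12 2,108,12 -4,108,12 -10,108,12 -16,108,12
```

```text
7.7667 [ 0.336  0.905  1.532 -1.207  1.865 -0.646] [0.521 0.026 0.265] [0.884 0.418 0.075] -0.0005011788528151009
[[-0.127 -0.992  0.005]
 [-0.992  0.127 -0.   ]
 [-0.    -0.005 -1.   ]]
26,110,12 [0.53  0.024 0.269] [1.0, -9.0, -3.0, -0.005, 0.0, 0.002]
20,110,12 [0.54  0.023 0.273] [1.0, -20.0, -8.0, -0.005, 0.0, 0.002]
14,109,12 [0.552 0.021 0.276] [1.0, -31.0, -10.0, -0.005, 0.0, 0.002]
8,108,12 [0.563 0.02  0.277] [1.0, -43.0, -11.0, -0.005, 0.0, 0.002]
2,108,12 [0.574 0.018 0.278] [1.0, -54.0, -12.0, -0.005, 0.0, 0.002]
-4,108,12 [0.585 0.017 0.278] [1.0, -65.0, -12.0, -0.005, 0.0, 0.002]
-10,108,12 [0.596 0.015 0.276] [1.0, -76.0, -11.0, -0.005, 0.0, 0.002]
-16,108,12 [0.607 0.014 0.274] [1.0, -87.0, -8.0, -0.005, 0.0, 0.002]
```

View pics/p2.png

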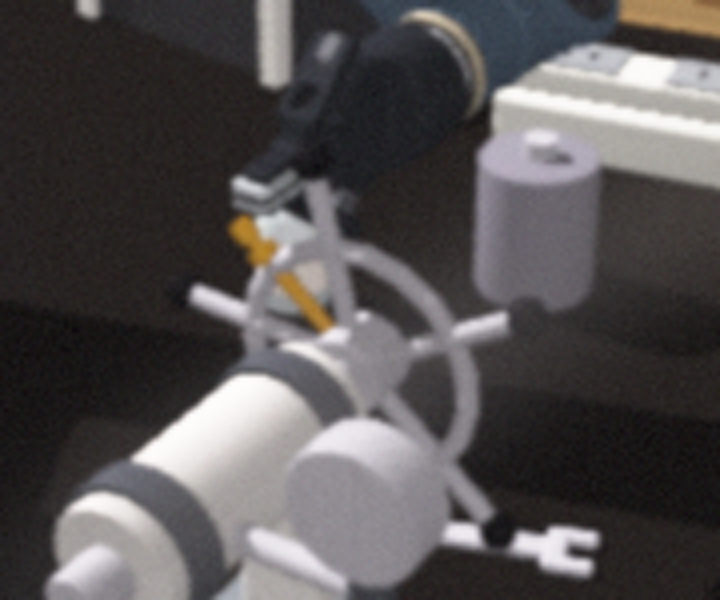

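Fingers sit between the stem cap (crop ~245,228) and the L ball (~312,160) with clearance; the wheel has not moved. Pushing the second spoke.

arm_command:
  targets: [0,-5,-2,0,0,0,0,0,-10,-4,0,0,0,0,0,-15,-6,0,0,0,0,0,-20,-8,0,0,0,0,0,-26,-9,0,0,0,0,0,-31,-10,0,0,0,0,0,-37,-11,0,0,0,0,0,-43,-11,0,0,0,0,0,-49,-12,0,0,0,0,0,-54,-12,0,0,0,0,0,-60,-12,0,0,0,0,0,-65,-12,0,0,0,0]

```text
clock: 8.77
tool_pos: [0.5854, 0.0174, 0.2772]
ee_rot: [-2.072, 2.358, -0.004]
contact_force: [-2.4, -0.3, -3.0]
grip_width: -0.002
```

```bash
python3 st.py -8,108,12 -12,108,12 -16,108,12 -19,108,12
```

```text
8.7667 [ 0.293  0.93   1.381 -1.277  1.878 -0.781] [0.585 0.017 0.277] [-2.403 -0.334 -3.044] -0.0021903991247560453
[[-0.128 -0.992  0.004]
 [-0.992  0.128 -0.   ]
 [-0.    -0.004 -1.   ]]
-8,108,12 [0.593 0.016 0.277] [1.0, -7.0, 0.0, -0.004, 0.0, 0.001]
-12,108,12 [0.6   0.015 0.276] [1.0, -15.0, 2.0, -0.004, 0.0, 0.001]
-16,108,12 [0.607 0.014 0.274] [1.0, -22.0, 3.0, -0.004, 0.0, 0.001]
-19,108,12 [0.613 0.013 0.272] [1.0, -27.0, 5.0, -0.004, 0.0, 0.001]
```

arm_command:
  targets: [0,-4,0,0,0,0,0,0,-8,0,0,0,0,0,0,-12,1,0,0,0,0,0,-16,2,0,0,0,0,0,-20,3,0,0,0,0,0,-23,4,0,0,0,0,0,-25,4,0,0,0,0,0,-27,5,0,0,0,0,0,-27,5,0,0,0,0]

```text
clock: 9.52
tool_pos: [0.6127, 0.0139, 0.2725]
ee_rot: [-2.073, 2.357, -0.006]
contact_force: [-1.1, -0.1, -0.0]
grip_width: 0.0
```

```bash
python3 look.py p3; python3 st.py -20,108,12 -21,108,12 -22,108,12 -23,108,12 -24,108,12
```

```text
9.6167 [ 0.277  0.958  1.314 -1.301  1.877 -0.823] [0.613 0.014 0.273] [-0.795 -0.522  0.346] 0.0017035384705149563
[[-0.127 -0.992  0.005]
 [-0.992  0.127 -0.001]
 [ 0.    -0.005 -1.   ]]
-20,108,12 [0.614 0.013 0.271] [1.0, -2.0, 1.0, -0.005, -0.0, 0.002]
-21,108,12 [0.616 0.013 0.271] [1.0, -4.0, 2.0, -0.005, -0.0, 0.002]
-22,108,12 [0.618 0.012 0.27 ] [1.0, -5.0, 2.0, -0.005, -0.0, 0.002]
-23,108,12 [0.62  0.012 0.269] [1.0, -7.0, 3.0, -0.005, -0.0, 0.002]
-24,108,12 [0.621 0.012 0.269] [1.0, -9.0, 4.0, -0.005, -0.0, 0.002]
```

View pics/p3.png

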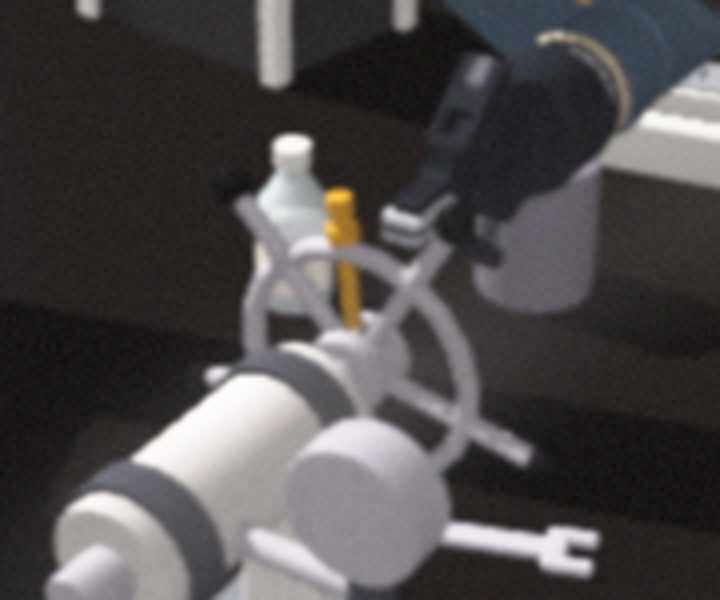

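```bash
python3 - <<'E'
from fit import *
fit([(0,100,(335.3,198.7)),(36,120,(308,196.2)),(-108,120,(385.5,265))],.1)
E
```

```text
theta deg 6.5 [[-0.7, 0.3], [-0.4, -0.6], [1.0, 0.9]]
```

arm_command:
  targets: [0,-2,1,0,0,0,0,0,-4,2,0,0,0,0,0,-6,2,0,0,0,0,0,-8,3,0,0,0,0,0,-10,4,0,0,0,0,0,-11,5,0,0,0,0,0,-11,5,0,0,0,0]

```text
clock: 10.25
tool_pos: [0.624, 0.0125, 0.2675]
ee_rot: [-2.074, 2.356, -0.006]
contact_force: [-0.9, -0.6, 1.0]
grip_width: -0.002
```

```bash
python3 look.py p4; python3 st.py
```

```text
10.35 [ 0.271  0.974  1.285 -1.31   1.875 -0.837] [0.624 0.012 0.268] [-1.056  0.458  0.459] 0.0022694959975645555
[[-0.127 -0.992  0.005]
 [-0.992  0.127 -0.001]
 [-0.    -0.005 -1.   ]]
```

View pics/p4.png

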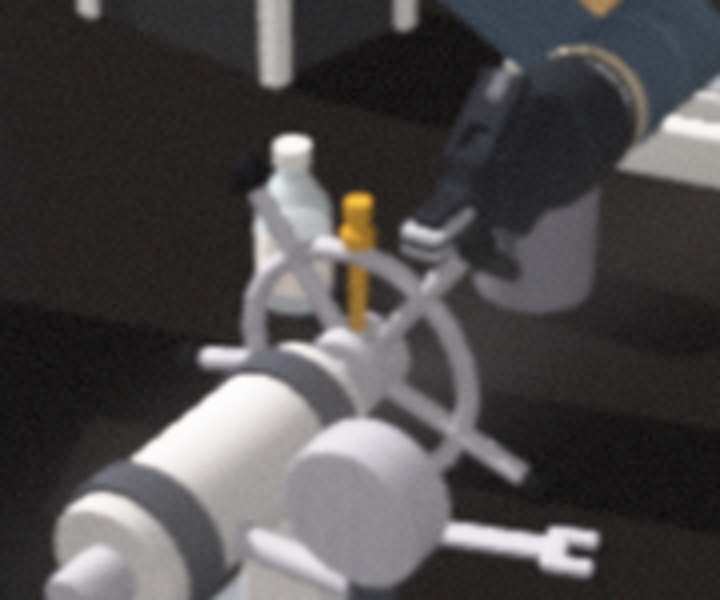

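```bash
python3 - <<'E'
from fit import *
fit([(0,100,(339.5,199.5)),(36,120,(312.5,193)),(-108,120,(383.7,270))],0)
E
```

```text
theta deg -0.6 [[0.1, 0.7], [-0.7, 0.0], [0.8, 0.7]]
```

arm_command:
  targets: [0,3,-1,0,0,0,0,0,5,-2,0,0,0,0,-15,5,-2,0,0,0,0,-30,5,-2,0,0,0,0,-50,5,-2,0,0,0,0,-75,5,-2,0,0,0,0,-100,5,-10,0,0,0,0,-120,5,-30,0,0,0,0,-140,5,-50,0,0,0,0,-140,5,-60,0,0,0,0,-140,5,-60,0,0,0,0]

```text
clock: 11.32
tool_pos: [0.6367, 0.1544, 0.3305]
ee_rot: [-2.073, 2.347, -0.01]
contact_force: [0.0, -0.3, -0.2]
grip_width: -0.001
```

```bash
python3 look.py p5; python3 - <<'E'
from h import *
from station import eyes,bot
p=eyes.snapshot("top");cv2.imwrite("pics/top5.png",p["img"][:,:,::-1])
a=cv2.imread("pics/top0.png").astype(int);d=np.abs(a-p["img"][:,:,::-1]).sum(2)
for q in("weight_a","adapter","spanner","bp_monitor","cuff_cylinder","oil_bottle"):
    print(q,[(np.round(d["at"]).tolist(),round(d["conf"],2)) for d in eyes.search_frame(p,q)][:3])
print(bot.read_state()["tool_pos"],bot.read_state()["contact_force"])
E
```

```text
weight_a [([359.0, 201.0], 0.61), ([390.0, 212.0], 0.53)]
adapter [([331.0, 203.0], 0.54)]
spanner [([275.0, 231.0], 0.86)]
bp_monitor [([480.0, 279.0], 0.81), ([304.0, 237.0], 0.62)]
cuff_cylinder [([163.0, 258.0], 0.92)]
oil_bottle [([191.0, 318.0], 0.78)]
[0.63635633 0.15131211 0.326875  ] [-0.50283609  0.52653611  0.19220033]
```

View pics/p5.png

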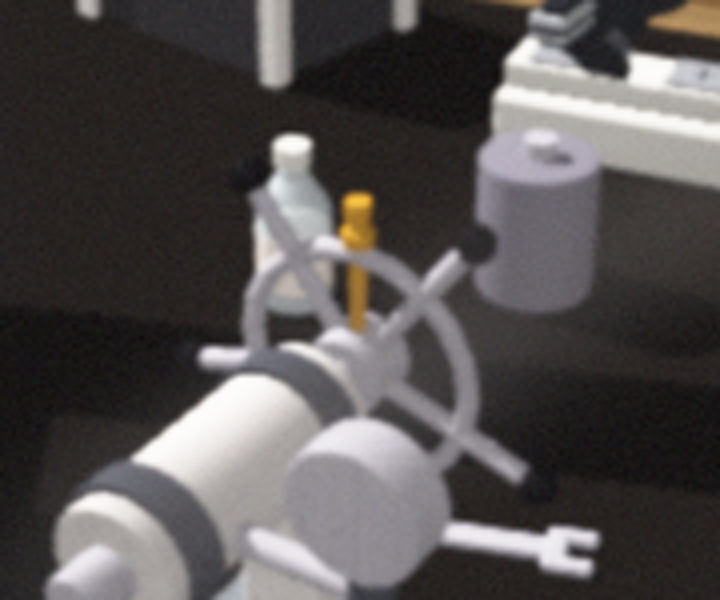

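View pics/top5.png

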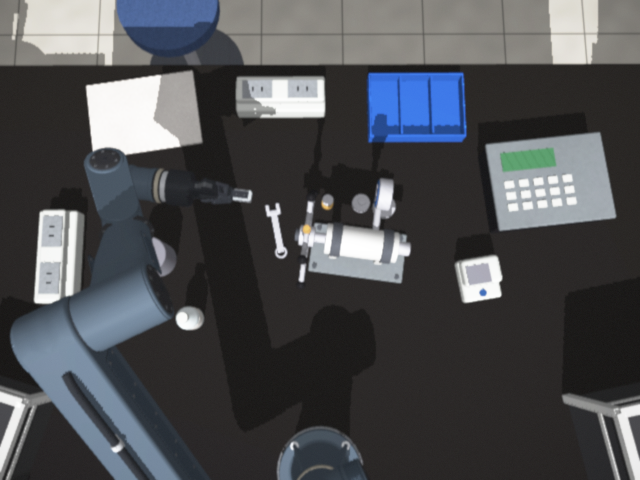

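```bash
python3 - <<'E'
from fit import *
from station import bot
fit([(0,100,(339.5,199.5)),(36,120,(312,193)),(-36,120,(369.5,211)),(-108,120,(384,271))],0)
print(np.abs(bot.read_state()["dq"]).max()); bot.hand_in()
E
```

```text
theta deg -0.9 [[0.3, 0.8], [0.0, -0.1], [-0.0, -0.3], [0.4, -0.1]]
0.005024602320475641
the job is handed in; nothing more can be done
```

I turned the handwheel about 109° with the closed fingertips, pushing on two spokes in turn, until the valve stem pointed up. I then backed the hand well clear and handed the job in; it reports no verdict.

- **Stem:** the last fit to the camera image, after the hand had left, puts it about 0.9° from vertical (limit 7°). The largest image error in that fit was under 1 pixel. The wheel stayed put when I withdrew.
- **Forces:** the force reading at the end of each move was at most about 4 N. I did not see forces within a move. In the pictures the fingers stayed clear of the stem.
- **Bystanders:** all were in their original places in the final views. The cuff cylinder was half hidden by the arm from above. The network's spot for it shifted about 13 pixels there, but the side view shows it unmoved. The other detections moved by only a few pixels; the larger weight was not matched with confidence, but it looks unmoved in the picture.
- **Time:** the job took about 11.6 s of the 54 s allowed.

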